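Open the wooden-lidded notions box with its touch latch

ROBOT

A 6-joint arm with a two-finger parallel gripper is mounted at the origin on a cart in front of the work surface, level with it; the furniture and walls round the work are solid. World frame = base frame: x ahead of the robot, y to its left, z up, the work surface at z = 0. Lengths are in m, angles in rad, forces in N, time in s.
With the tool pointing down it reaches from about 0.25 to 0.725 m from the base axis. Payload 4 kg.
Tool frame: the origin (TCP) lies midway between the tips of the shut fingers; the grasp point (between the pads) lies grip_point_offset behind it (grip_point_offset is the distance from the TCP to the grasp point, in m); z points along the fingers, y is the line along which they close (so a half turn about z gives the same grasp; the last joint's range is limited). The gripper opens to 85 mm and grips with 20 to 120 N. Pads are 22 mm wide; open, the fingers measure 114 mm over their backs; the gripper's body (76 mm by 85 mm) begins 54 mm behind the grasp point. The pads swing forward as they close: fully open they stand 13 mm farther back than shut.
Start: joints at [1.332, 0.241, 0.005, 1.335, 0, 1.571], TCP at [0.118, 0.486, 0.203] pointing down, gripper open.
Joint ranges: [-2.72, 2.72], [-1.05, 1.87], [-1.09, 1.28], [-1.99, 2.15], [-1.42, 1.44], [-3.14, 3.14]. Speed limits (rad/s): [2.79, 2.79, 3.14, 3.14, 3.14, 3.14].

INTERFACE

Orientations are given as a unit quaternion [x, y, z, w].
In Python, from workcell import * gives the robot as it stands. The module is installed in compiled form; this text tells all that it offers.
- The arm moves only by the tool arm_command, never from a script. Its arguments are lists of equal length, an entry for each row: "slide": the shift along the tool's x, y, z in cm, a list of three; "spin": the turn about the tool's z in degrees. A call has exactly 5 rows; each row is the pose to reach, as a shift and turn from the pose commanded when the call began, along the tool's axes at that moment; what a row does not reach only later rows make up. A row lasts 1/8 s, in which the tool goes at most 62.5 mm and 10.7 degrees, less where a joint would pass 70% of its speed; a pose out of reach is approached as far as the arm can. A call with a gripper value outside its range is refused whole. "jaw" is the finger opening in cm, from 0 to 8.54, set as the call begins (left out, the last holds). The fingers move at their own pace and stop on an object; the grip force is fixed at half the most. Time passes only in rows, so rows that repeat a pose let the fingers close, or fill a call up. It gives the time, the measured TCP pose, the force, the opening and the grip force at its end, in the units of the state.
- get_obs(): the state, without advancing time (a new reading comes with each control period).
- camera(name): name is "side" or "top" or "wrist"; returns a dict with "pixels" (384x512x3 uint8, red, green, blue), "range_z" (384x512 float32, m along the optical axis (not along the pixel's ray), 0 where there is no reading), "intrinsics" (3x3 intrinsics, pixels), "rvec" (rotation vector, rad) and "tvec" (3), from world to camera coordinates, as OpenCV has them. Camera axes: x right, y down, z forward; pixel columns grow to the right and rows downward; lengths in m; the calibration is good to about 2 mm. A picture is of the moment at which its call begins.
- job_done(): hands the job in; it is judged then, once.
Trained networks look in a picture, given as the dict that the camera call returned (one of the last four; its "shot" number tells which), for a name from the list of things; names that differ only in an ending like _2 or _b are one class to them, and where a whole thing is asked for, a point or a joint stands for the part that bears it (a point fixed in the world has none). Each returns a list of dicts, best first, with "confidence" (0 to 1); they miss things now and then, are a little off and sometimes report something else, mostly with a low value. They report only what shows in the picture. A call takes as long as a camera call.
- recognise(picture, thing): "centre" ([column, row] in pixels, amid what is visible of it).
- landmark_of(picture, thing): "centre" ([column, row] in pixels: a listed point, or the origin of a listed thing).
The state is a dict: "clock": time; "joint_pos": joint angles; "joint_vel": joint speeds; "tau": joint torques, N m; "eef_pos": TCP position; "tool_rot": TCP orientation; "ft_force": force on the tool from outside, world axes, zero at the start; "ft_torque": the same for the moment, N m; "grip_width": finger opening in m; "grasp_force": force on a finger pad.
Only numpy, scipy, OpenCV 4.12 (cv2) and the standard library are available. Lean on these libraries where they do the work, as an engineer would, in place of code of your own. Each camera call takes 0.05 s, during which the arm holds its last target. There are 200 camera calls.

TASK

Open the notions box with the wooden lid: press the front of the lid down until its touch latch clicks, then keep your fingertips on the lid so that it comes up slowly under them instead of flying open, until it stands fully open by itself. Leave the box with the white lid shut.

Things in the scene. Friction and masses are not known exactly. Their poses are not given: they have to be found in the camera images.
- wood_box: The box to open: sage green, 130 (x) x 85 (y) x 70 mm high, fixed, with a brown wooden lid. Origin: centre of its underside, on the surface; z up, x from its front to its back, y to its left. The front faces the robot, turned by up to 0.2 rad. The lid's hinge runs along y at the back, at x = +55, z = +65 mm (the lid's mid-thickness); a fingertip follows the lid round this line.
- wood_disc (a point): Flat brass disc, 18 mm across, that marks where to press: on the wooden lid's upper face, 103 mm from the hinge, 15 mm behind the front edge; box x = -48, y = 0, z = +70 mm when shut. It moves with the lid, a panel 122 x 70 x 10 mm let in between the side walls, its upper face level with their tops. Axes are the lid's: x towards the hinge, z out of its face.
- wood_lid (a joint): Lid hinge, rad: 0 shut, negative pressed in, positive open (front edge goes up, then back). Pressed 5 mm (-0.05) at the disc, with 3 to 5 N, the latch clicks free for good; stop at 9 mm (-0.09). Then a spring (3 N at the disc, weaker later) lifts it to its stop at 1.15 and holds it there. Loose it flies open; under a fingertip on its upper face it rises only as fast as the tip moves off.
- white_box: A second box of the same make and size with a white lid, to be left shut. Same origin and axes. The two boxes and a low clear bobbin box (23 mm high) stand in a row from left to right in any order, side by side with small gaps, up to 20 cm nearer or farther than one another.
- white_lid (a joint): Hinge of the white lid, rad: 0 shut and latched; same latch and spring, so do not press it.

How it is judged:
On the way, in this order (a step that is already met when the one before it is completed fails the run):
1. the wooden lid is pressed in past its shut position, to the click (value of joint wood_lid below -0.03 rad).
2. the lid is on its way up with the fingers on it (value of joint wood_lid between 0.2 and 0.9 rad and contact force between the fingers and wood_lid above 0.2 N), for 0.1 s.
At the end, for the whole second after the job is handed in: the wooden lid stands open by more than 1.0 rad (its stop is at 1.15 rad) at rest, and the white lid is shut (within 0.05 rad) (value of joint wood_lid above 1 rad and velocity of joint wood_lid below 0.1 rad/s and value of joint white_lid between -0.02 and 0.05 rad); the robot touches nothing.
It fails at once if the wooden lid flies up faster than 3 rad/s (0.35 m/s at its front edge) (velocity of joint wood_lid above 3 rad/s).
It fails at once if the white lid comes open (value of joint white_lid above 0.05 rad).
It also fails if it takes over 35 s, if anything falls off the work surface, if the arm or the gripper's body presses on something with over 40 N, if the wrist force passes 120 N, or if a joint passes its speed limit or range.

## Working session

There is one attempt and no reset: what is moved stays moved. The work goes in short steps, Python scripts to look and compute and a tool call to move; the robot and the scene stay as the last step left them, time stands still between calls to the robot, and variables do not carry over. Pictures are saved under pics/ and viewed, at most 10 in all, crops included, and the job is handed in when it is done.

Besides the shell and the picture viewer there is one more tool, called as name(argument=value, ...) on one line, values as JSON. arm_command: Moves the arm, as the interface text tells. Its arguments: {"type":"object","properties":{"slide":{"type":"array","items":{"type":"array","items":{"type":"number"}}},"spin":{"type":"array","items":{"type":"number"}},"jaw":{"type":"number"}},"required":["slide","spin"]}

```bash
mkdir -p pics
cat > h.py <<'E'
from workcell import *
import numpy as np, cv2
def pt(p,uv,z=None,r=3):
    R=cv2.Rodrigues(np.array(p["rvec"],float))[0];t=np.array(p["tvec"],float).ravel();K=np.array(p["intrinsics"])
    u,v=uv;ray=np.linalg.inv(K)@np.array([u,v,1.])
    if z is None:
        a=p["range_z"][int(v)-r:int(v)+r+1,int(u)-r:int(u)+r+1];a=a[a>0];d=np.median(a)
    else:
        o=-R.T@t;w=R.T@ray;d=(z-o[2])/w[2]
    return R.T@(ray*d-t)
E
python3 - <<'E'
from h import *
o=get_obs();print(o["clock"],o["eef_pos"],o["tool_rot"],o["grip_width"],o["ft_force"])
ims=[]
for c in ["top","side"]:
    p=camera(c);ims.append(p["pixels"])
    for f,n in [(landmark_of,"wood_disc"),(landmark_of,"wood_box"),(recognise,"wood_lid"),(recognise,"white_lid")]:
        for d in f(p,n)[:2]:
            print(c,f.__name__,n,np.round(d["centre"]),d["confidence"],pt(p,d["centre"]).round(3),pt(p,d["centre"],.07).round(3))
cv2.imwrite("pics/a.png",cv2.resize(np.hstack(ims),(800,300))[:,:,::-1])
E
```

```text
0.0 [0.1181023  0.48511831 0.20199597] [ 1.19103464e-01  9.92881270e-01 -1.06545061e-03 -1.13106420e-04] 0.08531774782521759 [ 0.14369376  0.72545346 -0.18848272]
top call wood_disc [172. 193.] 0.97 [0.549 0.112 0.071] [0.549 0.112 0.07 ]
top call wood_box [184. 176.] 0.86 [0.589 0.084 0.07 ] [0.589 0.084 0.07 ]
top call wood_lid [174. 174.] 0.9 [0.594 0.108 0.071] [0.594 0.108 0.07 ]
top call white_lid [340. 240.] 0.93 [ 0.425 -0.297  0.07 ] [ 0.425 -0.297  0.07 ]
side call wood_disc [234. 162.] 0.72 [0.554 0.103 0.072] [0.554 0.107 0.07 ]
side call wood_box [251. 182.] 0.97 [0.58  0.014 0.057] [ 0.575 -0.007  0.07 ]
side call wood_lid [247. 160.] 0.87 [0.593 0.114 0.068] [0.592 0.111 0.07 ]
side call white_lid [213. 267.] 0.56 [ 0.428 -0.304  0.071] [ 0.428 -0.303  0.07 ]
```

View pics/a.png

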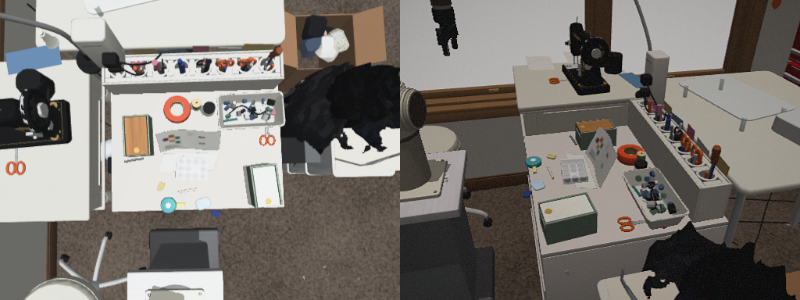

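Run:
```python
from h import *
p=camera("top")
R=cv2.Rodrigues(np.array(p["rvec"],float))[0];t=np.array(p["tvec"],float).ravel();K=np.array(p["intrinsics"])
v,u=np.mgrid[:384,:512];d=p["range_z"]
P=(np.stack([u,v,np.ones_like(u)],-1)@np.linalg.inv(K).T*d[...,None]-t)@R
px=p["pixels"].astype(int)
m=(abs(P[...,2]-.07)<.012)&(P[...,0]>.45)&(P[...,0]<.72)&(P[...,1]>0)&(P[...,1]<.25)
q=m&(px[...,0]-px[...,2]>50)
for k in (m,q):
    n,l,s,c=cv2.connectedComponentsWithStats(k.astype(np.uint8));i=1+s[1:,4].argmax()
    X=P[l==i][:,:2].astype(np.float32)
    print(len(X),cv2.minAreaRect(X*1000),(cv2.boxPoints(cv2.minAreaRect(X*1000))).round())
r=(P[...,0]>.4)&(P[...,0]<.75)&(P[...,1]>-.2)&(P[...,1]<.2)&(P[...,2]>.085)&(d>0)
print("tall",r.sum(),P[r].min(0),P[r].max(0))
for a in range(8):
    y0=-.2+.05*a;b=(P[...,1]>y0)&(P[...,1]<y0+.05)&(d>0)
    print(round(y0,2),[round(float(P[...,2][b&(P[...,0]>x)&(P[...,0]<x+.05)].max()),3) for x in np.arange(.4,.8,.05)])
s=camera("side")
cv2.imwrite("pics/b.png",np.hstack([cv2.resize(p["pixels"][120:270,120:270],(400,400)),cv2.resize(s["pixels"][110:260,180:330],(400,400))])[:,:,::-1])
```

```text
1792 ((599.6637573242188, 108.3035888671875), (129.5297393798828, 86.04366302490234), 2.612910509109497) [[533. 148.]
 [537.  62.]
 [666.  68.]
 [662. 154.]]
1354 ((596.8875732421875, 107.63298034667969), (120.75188446044922, 69.63136291503906), 2.37404727935791) [[535. 140.]
 [538.  70.]
 [659.  75.]
 [656. 145.]]
tall 491 [ 0.58649894 -0.15825062  0.08507463] [0.74990296 0.19764472 0.11556919]
-0.2 [0.006, 0.006, 0.006, 0.114, 0.11, 0.06, 0.062, 0.162]
-0.15 [0.025, 0.027, 0.029, 0.116, 0.113, 0.062, 0.059, 0.163]
-0.1 [0.024, 0.028, 0.028, 0.105, 0.11, 0.063, 0.064, 0.153]
-0.05 [0.013, 0.028, 0.028, 0.09, 0.109, 0.033, 0.034, 0.165]
0.0 [0.011, 0.008, 0.008, 0.103, 0.105, 0.034, 0.034, 0.166]
0.05 [0.008, 0.005, 0.075, 0.076, 0.075, 0.074, 0.006, 0.201]
0.1 [0.005, 0.006, 0.075, 0.076, 0.074, 0.075, 0.06, 0.231]
0.15 [0.006, 0.005, 0.012, 0.067, 0.071, 0.072, 0.095, 0.23]
```

View pics/b.png

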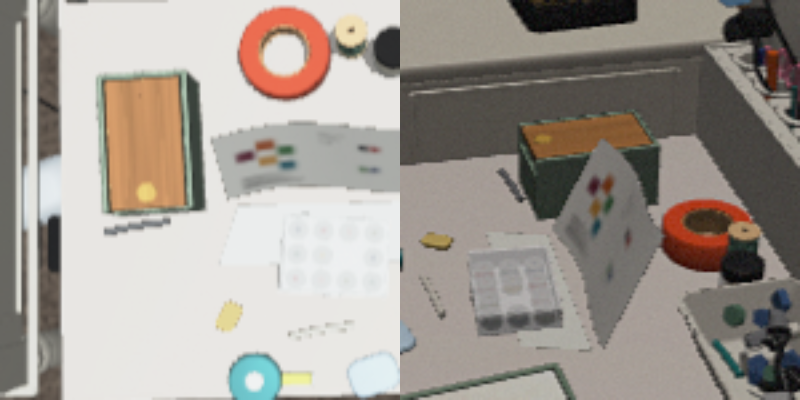

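The top crop shows the wood box upright in the image, with the disc at crop (147,190). The card, about 115 mm tall, stands right of the box. Next I check clearance along the path and compute the moves.

Run:
```python
from h import *
from scipy.spatial.transform import Rotation as Ro
p=camera("top")
R=cv2.Rodrigues(np.array(p["rvec"],float))[0];t=np.array(p["tvec"],float).ravel();K=np.array(p["intrinsics"])
v,u=np.mgrid[:384,:512];d=p["range_z"]
P=((np.stack([u,v,np.ones_like(u)],-1)@np.linalg.inv(K).T*d[...,None]-t)@R)[d>0]
o=get_obs();e=o["eef_pos"];T=Ro.from_quat(o["tool_rot"]).as_matrix()
yaw=np.radians(2.5);bx=np.array([np.cos(yaw),np.sin(yaw),0]);C=np.array([.5997,.1083,0])
g=C+bx*(-.042)+[0,0,.11]
for s in np.linspace(0,1,9):
    q=e+s*(g-e);k=np.hypot(P[:,0]-q[0],P[:,1]-q[1])<.08
    print(q.round(3),P[k,2].max().round(3) if k.any() else None)
print("slide cm",((g-e)@T*100).round(2),T.round(3).tolist())
print("spin",np.degrees(np.arctan2(-bx@T[:,1],-bx@T[:,0])))
```

```text
[0.118 0.486 0.203] -0.105
[0.173 0.438 0.191] -0.492
[0.228 0.391 0.18 ] -0.57
[0.283 0.344 0.168] 0.105
[0.338 0.296 0.156] 0.106
[0.393 0.249 0.145] 0.106
[0.448 0.201 0.133] 0.105
[0.503 0.154 0.122] 0.075
[0.558 0.106 0.11 ] 0.103
slide cm [-51.68 -26.47   9.29] [[-0.972, 0.236, -0.0], [0.236, 0.972, 0.0], [0.0, 0.0, -1.0]]
spin -16.179448129989556
```

arm_command(slide=[[-5,-2.6,0],[-10.2,-5.2,0],[-15.4,-7.9,0],[-20.6,-10.6,0],[-25.8,-13.2,0]], spin=[-4,-8,-12,-16.2,-16.2], jaw=0)

```text
clock: 1.27
eef_pos: [0.339, 0.2953, 0.2032]
tool_rot: [-0.022, 1.0, 0.0, 0.0]
ft_force: [0.3, 0.7, 0.2]
grip_width: -0.0003
grasp_force: 0.0
```

```bash
cat > g.py <<'E'
from h import *
from scipy.spatial.transform import Rotation as Ro
import sys
o=get_obs();e=o["eef_pos"];T=Ro.from_quat(o["tool_rot"]).as_matrix()
yaw=np.radians(2.5);bx=np.array([np.cos(yaw),np.sin(yaw),0]);C=np.array([.5997,.1083,0])
g=C+bx*float(sys.argv[1])+[0,0,float(sys.argv[2])]
print(o["clock"],"at",e.round(4),"slide cm",((g-e)@T*100).round(2),"spin",np.degrees(np.arctan2(-bx@T[:,1],-bx@T[:,0])).round(2),"F",o["ft_force"].round(2),o["grip_width"])
E
python3 g.py -.042 .11
```

```text
1.275 at [0.339  0.2953 0.2032] slide cm [-21.   -19.84   9.32] spin 0.05 F [0.34 0.7  0.18] -0.0003169118763754788
```

arm_command(slide=[[-4.2,-4,0],[-8.4,-8,0],[-12.6,-12,0],[-17,-16,0],[-21,-19.8,2]], spin=[0,0,0,0,0])

```text
clock: 1.9
eef_pos: [0.5592, 0.1067, 0.1845]
tool_rot: [-0.022, 1.0, 0.001, 0.002]
ft_force: [0.1, 1.2, -0.2]
grip_width: 0.0001
grasp_force: 0.0
```

arm_command(slide=[[0,0,4],[0,0,7],[0,0,9],[0,0,9.5],[0,0,9.5]], spin=[0,0,0,0,0])

```text
clock: 2.52
eef_pos: [0.5564, 0.108, 0.0882]
tool_rot: [-0.022, 1.0, -0.0, 0.0]
ft_force: [0.3, -0.9, 0.0]
grip_width: -0.0001
grasp_force: 0.0
```

```bash
python3 g.py -.042 .07
python3 - <<'E'
from h import *
p=camera("wrist")
for d in landmark_of(p,"wood_disc")[:2]: print(d,pt(p,d["centre"],.07))
cv2.imwrite("pics/c.png",np.hstack([p["pixels"],camera("side")["pixels"][60:260,130:380].repeat(2,0).repeat(2,1)[:384,:]])[:,::1,::-1][:, :] if 0 else p["pixels"][...,::-1])
E
```

```text
2.525 at [0.5564 0.108  0.0882] slide cm [-0.13 -0.16  1.82] spin 0.03 F [ 0.35 -0.87  0.03] -0.00012555465319702378
{'centre': [257.1, 210.8], 'confidence': 0.8} [0.55074327 0.10600634 0.07      ]
```

View pics/c.png

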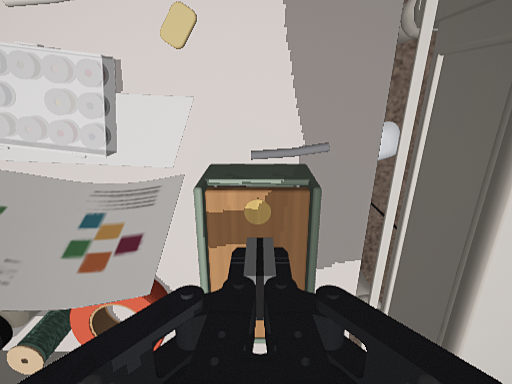

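The wrist view shows the disc at (257,211) and the shut fingertips centred over the lid just behind it. Now I press.

arm_command(slide=[[0,0,0.8],[0,0,1.4],[0,0,1.8],[0,0,2.0],[0,0,2.1]], spin=[0,0,0,0,0])

```text
clock: 3.25
eef_pos: [0.5562, 0.1079, 0.0667]
tool_rot: [-0.022, 1.0, -0.0, -0.0]
ft_force: [0.3, -0.0, 0.2]
grip_width: -0.0001
grasp_force: 0.0
```

arm_command(slide=[[0,0,0.1],[0,0,0.2],[0,0,0.3],[0,0,0.3],[0,0,0.3]], spin=[0,0,0,0,0])

```text
clock: 3.88
eef_pos: [0.5562, 0.108, 0.064]
tool_rot: [-0.022, 1.0, 0.0, 0.0]
ft_force: [-0.1, -0.3, -0.0]
grip_width: -0.0001
grasp_force: 0.0
```

arm_command(slide=[[0,0,0.05],[0,0,0.1],[0,0,0.15],[0,0,0.15],[0,0,0.15]], spin=[0,0,0,0,0])

```text
clock: 4.5
eef_pos: [0.5562, 0.1079, 0.0624]
tool_rot: [-0.022, 1.0, -0.0, 0.0]
ft_force: [0.6, 0.7, -0.1]
grip_width: -0.0003
grasp_force: 0.0
```

Run:
```python
from h import *
o=get_obs();print(o["clock"],o["ft_force"],o["ft_torque"],o["eef_pos"])
p=camera("wrist");s=camera("side")
a=p["range_z"]
print("lid z", [pt(p,(257,r)).round(4).tolist() for r in (185,195,215,225)],[pt(p,(c,200)).round(4).tolist() for c in (225,290)])
cv2.imwrite("pics/d.png",np.hstack([cv2.resize(p["pixels"][150:300,180:330],(400,400),interpolation=0),cv2.resize(s["pixels"][110:230,190:310],(400,400),interpolation=0)])[...,::-1])
```

```text
4.5 [ 0.59536426  0.72110035 -0.09377783] [-0.03563041  0.0245047  -0.02442421] [0.55622542 0.10793346 0.06241874]
lid z [[0.5344, 0.1051, 0.0383], [0.5381, 0.1054, 0.0482], [0.5432, 0.1057, 0.0688], [0.5494, 0.106, 0.0692]] [[0.5373, 0.0863, 0.062], [0.5357, 0.1251, 0.0616]]
```

View pics/d.png

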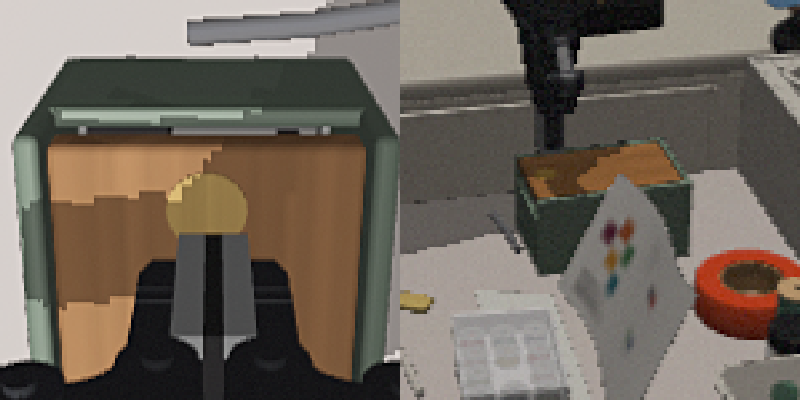

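Run:
```python
from h import *
o=get_obs();e=o["eef_pos"]
for c in ("wrist","side"):
    p=camera(c)
    for z in (0,.02,.04): print(c,z,cv2.projectPoints((e+[0,0,z])[None],p["rvec"],p["tvec"],p["intrinsics"],None)[0].ravel().round(1))
    if c=="wrist": print([(r,k,pt(p,(k,r),r=1).round(4).tolist()) for r in (232,236,240,244,250,256,262) for k in (250,266)])
    else:
        for r in range(130,176,4): print(r,[(k,pt(p,(k,r),r=0).round(3).tolist()) for k in (230,)])
```

```text
wrist 0 [259.8 230.6]
wrist 0.02 [259.9 246.4]
wrist 0.04 [259.9 266.3]
[(232, 250, [0.5543, 0.102, 0.0689]), (232, 266, [0.5539, 0.1115, 0.069]), (236, 250, [0.5567, 0.1021, 0.0694]), (236, 266, [0.5562, 0.1116, 0.0695]), (240, 250, [0.5452, 0.1025, 0.0965]), (240, 266, [0.5449, 0.1105, 0.0965]), (244, 250, [0.5452, 0.1026, 0.1007]), (244, 266, [0.5447, 0.1104, 0.1009]), (250, 250, [0.5452, 0.1028, 0.1065]), (250, 266, [0.5446, 0.1102, 0.107]), (256, 250, [0.5453, 0.103, 0.1117]), (256, 266, [0.5449, 0.1102, 0.1118]), (262, 250, [0.5454, 0.1031, 0.1165]), (262, 266, [0.5448, 0.11, 0.1171])]
side 0 [234.6 164.1]
side 0.02 [234.5 157.6]
side 0.04 [234.5 151. ]
130 [(230, [0.542, 0.09, 0.173])]
134 [(230, [0.542, 0.095, 0.159])]
138 [(230, [0.544, 0.105, 0.143])]
142 [(230, [0.543, 0.099, 0.135])]
146 [(230, [0.545, 0.112, 0.117])]
150 [(230, [0.544, 0.109, 0.106])]
154 [(230, [0.575, 0.269, 0.01])]
158 [(230, [0.549, 0.134, 0.069])]
162 [(230, [0.544, 0.108, 0.071])]
166 [(230, [0.54, 0.088, 0.069])]
170 [(230, [0.538, 0.078, 0.063])]
174 [(230, [0.538, 0.079, 0.05])]
```

Depth shows the real fingertips end near z≈0.095, about 32 mm above the reported TCP, and there is no contact yet. I'll account for that offset.

arm_command(slide=[[0,0,0.6],[0,0,1.2],[0,0,1.7],[0,0,2.0],[0,0,2.1]], spin=[0,0,0,0,0])

```text
clock: 5.32
eef_pos: [0.5559, 0.1079, 0.0414]
tool_rot: [-0.022, 1.0, -0.0, -0.0]
ft_force: [-1.6, -0.6, 3.3]
grip_width: -0.0002
grasp_force: 1.6
```

Run:
```python
from h import *
o=get_obs();print(o["clock"],o["eef_pos"],o["ft_force"])
p=camera("wrist")
print([(r,[pt(p,(k,r),r=0).round(4)[[0,2]].tolist() for k in (250,266)]) for r in range(224,252,2)])
```

```text
5.325 [0.55588435 0.10789256 0.04138218] [-1.60396298 -0.57466155  3.29700613]
[(224, [[0.5397, 0.0677], [0.539, 0.0685]]), (226, [[0.5409, 0.0675], [0.5401, 0.0685]]), (228, [[0.5417, 0.0684], [0.5415, 0.068]]), (230, [[0.5428, 0.0684], [0.5426, 0.0681]]), (232, [[0.5439, 0.0684], [0.544, 0.0675]]), (234, [[0.5443, 0.0701], [0.5443, 0.0693]]), (236, [[0.5462, 0.0685], [0.5457, 0.0687]]), (238, [[0.5446, 0.0739], [0.5442, 0.0739]]), (240, [[0.5452, 0.0749], [0.5441, 0.0763]]), (242, [[0.5449, 0.0776], [0.5442, 0.0782]]), (244, [[0.5452, 0.079], [0.5444, 0.0799]]), (246, [[0.5448, 0.0817], [0.5441, 0.0824]]), (248, [[0.5445, 0.0843], [0.5445, 0.0837]]), (250, [[0.5449, 0.0854], [0.5446, 0.0854]])]
```

arm_command(slide=[[0,0,0.1],[0,0,0.2],[0,0,0.3],[0,0,0.4],[0,0,0.4]], spin=[0,0,0,0,0])

```text
clock: 6.0
eef_pos: [0.556, 0.1079, 0.0372]
tool_rot: [-0.022, 1.0, -0.0, -0.0]
ft_force: [-2.1, -0.5, 2.5]
grip_width: 0.0003
grasp_force: 1.7
```

Run:
```python
from h import *
o=get_obs();print(o["clock"],o["eef_pos"],o["ft_force"])
p=camera("wrist")
print([(r,[pt(p,(k,r),r=1).round(4)[[0,2]].tolist() for k in (225,250,266,290)]) for r in range(210,252,4)])
```

```text
6.0 [0.55602379 0.10794338 0.03723967] [-2.08738015 -0.52387028  2.483999  ]
[(210, [[0.5389, 0.0482], [0.538, 0.0489], [0.5378, 0.0485], [0.5373, 0.0482]]), (214, [[0.5378, 0.0567], [0.5368, 0.0575], [0.5368, 0.0566], [0.5359, 0.0575]]), (218, [[0.5377, 0.0621], [0.5373, 0.0618], [0.5368, 0.062], [0.5363, 0.0619]]), (222, [[0.5395, 0.0631], [0.5392, 0.0626], [0.5385, 0.0633], [0.5381, 0.0629]]), (226, [[0.5417, 0.0634], [0.5411, 0.0634], [0.5409, 0.063], [0.5403, 0.063]]), (230, [[0.5441, 0.063], [0.5434, 0.0632], [0.543, 0.0633], [0.5425, 0.0634]]), (234, [[0.546, 0.0639], [0.5456, 0.0636], [0.5451, 0.0638], [0.5448, 0.0632]]), (238, [[0.5487, 0.0632], [0.545, 0.0691], [0.5447, 0.0691], [0.5471, 0.0633]]), (242, [[0.5508, 0.0637], [0.5449, 0.0737], [0.5449, 0.0729], [0.5492, 0.0638]]), (246, [[0.5533, 0.0634], [0.5451, 0.0773], [0.5447, 0.0775], [0.5515, 0.0639]]), (250, [[0.5554, 0.0638], [0.545, 0.0813], [0.5446, 0.0815], [0.5539, 0.0638]])]
```

arm_command(slide=[[0,0,0.08],[0,0,0.15],[0,0,0.2],[0,0,0.2],[0,0,0.2]], spin=[0,0,0,0,0])

```text
clock: 6.68
eef_pos: [0.5563, 0.108, 0.0354]
tool_rot: [-0.022, 1.0, 0.0, 0.0]
ft_force: [-2.2, -0.5, 2.8]
grip_width: 0.0004
grasp_force: 1.7
```

Run:
```python
from h import *
# current: tool down, tip front corner at box radius rho; contact heights from z_tcp: tip = tcp+off
o=get_obs();e=o["eef_pos"];print(o["clock"],e,o["ft_force"])
yaw=np.radians(2.5);bx=np.array([np.cos(yaw),np.sin(yaw)])
xb=(e[:2]-[.5997,.1083])@bx; print("xb",xb)
w=.011;rho=.055-xb+w-.003  # bring corner 3 mm inward
off=.027
H=np.array([.055,.065])
def tcp(th): c=H+rho*np.array([-np.cos(th),np.sin(th)])+.005*np.array([np.sin(th),np.cos(th)]); return c+[w,-off]
for th in np.arange(0,1.3,.08): 
    q=tcp(th); print(round(th,2),"slide x %.2f z %.2f"%(-(q[0]-xb)*100,-(q[1]-e[2])*100))
```

```text
6.675 [0.55630709 0.10798256 0.03544331] [-2.18557257 -0.52840414  2.79254171]
xb -0.043365455790642785
0.0 slide x -0.30 z -0.76
0.08 slide x -0.37 z -1.60
0.16 slide x -0.52 z -2.44
0.24 slide x -0.72 z -3.27
0.32 slide x -1.00 z -4.08
0.4 slide x -1.33 z -4.86
0.48 slide x -1.73 z -5.61
0.56 slide x -2.19 z -6.33
0.64 slide x -2.70 z -7.01
0.72 slide x -3.27 z -7.65
0.8 slide x -3.88 z -8.23
0.88 slide x -4.54 z -8.77
0.96 slide x -5.25 z -9.26
1.04 slide x -5.98 z -9.68
1.12 slide x -6.75 z -10.05
1.2 slide x -7.55 z -10.35
1.28 slide x -8.37 z -10.59
```

The lid has clicked: force fell while the depth grew. Now the lid is let up under the fingertips.

arm_command(slide=[[-0.2,0,-0.7],[-0.35,0,-1.5],[-0.5,0,-2.3],[-0.7,0,-3.1],[-0.9,0,-3.8]], spin=[0,0,0,0,0])

```text
clock: 7.3
eef_pos: [0.5665, 0.1085, 0.0745]
tool_rot: [-0.022, 1.0, 0.0, 0.001]
ft_force: [1.4, 0.7, 1.1]
grip_width: 0.0003
grasp_force: 0.9
```

Run:
```python
from h import *
o=get_obs();print(o["clock"],o["eef_pos"],o["ft_force"])
p=camera("wrist")
yaw=np.radians(2.5);bx=np.array([np.cos(yaw),np.sin(yaw)])
cv2.imwrite("pics/e.png",np.hstack([p["pixels"],camera("side")["pixels"]])[::1,:,::-1][:, :][::1] if 0 else np.hstack([cv2.resize(p["pixels"],(400,300)),cv2.resize(camera("side")["pixels"][80:230,150:350],(400,300))])[...,::-1])
for r in range(190,250,6):
    for k in (225,290):
        q=pt(p,(k,r),r=1);xb=(q[:2]-[.5997,.1083])@bx;print(r,k,q.round(3),"th",np.arctan2(q[2]-.065,.055-xb).round(3))
```

```text
7.3 [0.56651674 0.10846043 0.07445095] [1.41139816 0.6555921  1.1273953 ]
190 225 [0.565 0.079 0.003] th -0.596
190 290 [0.562 0.134 0.004] th -0.593
196 225 [0.557 0.083 0.042] th -0.229
196 290 [0.568 0.134 0.004] th -0.618
202 225 [0.56  0.084 0.044] th -0.221
202 290 [0.573 0.134 0.003] th -0.655
208 225 [0.543 0.089 0.099] th 0.291
208 290 [0.541 0.123 0.098] th 0.289
214 225 [0.544 0.09  0.103] th 0.332
214 290 [0.543 0.123 0.103] th 0.33
220 225 [0.546 0.09  0.106] th 0.356
220 290 [0.545 0.122 0.106] th 0.357
226 225 [0.55  0.09  0.104] th 0.358
226 290 [0.549 0.123 0.104] th 0.358
232 225 [0.554 0.09  0.103] th 0.357
232 290 [0.553 0.123 0.103] th 0.359
238 225 [0.558 0.09  0.102] th 0.363
238 290 [0.557 0.124 0.102] th 0.361
244 225 [0.563 0.09  0.1  ] th 0.364
244 290 [0.561 0.124 0.1  ] th 0.363
```

View pics/e.png

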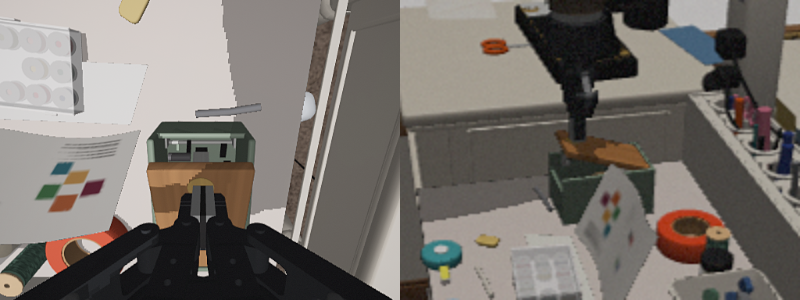

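The wrist view shows the lid partly up (about 0.31 rad) with the fingertips on it at (200,190) and the box interior visible at (195,145). I'll continue along the arc.

arm_command(slide=[[-0.4,0,-1.0],[-0.8,0,-1.7],[-1.25,0,-2.4],[-1.75,0,-3.1],[-2.3,0,-3.7]], spin=[0,0,0,0,0])

```text
clock: 8.02
eef_pos: [0.5887, 0.1094, 0.1108]
tool_rot: [-0.022, 1.0, -0.0, 0.0]
ft_force: [1.1, 0.1, -0.2]
grip_width: 0.0001
grasp_force: 0.6
```

Run:
```python
from h import *
o=get_obs();print(o["clock"],o["eef_pos"],o["ft_force"])
p=camera("wrist")
yaw=np.radians(2.5);bx=np.array([np.cos(yaw),np.sin(yaw)])
for r in range(200,250,6):
    for k in (225,290):
        q=pt(p,(k,r),r=1);xb=(q[:2]-[.5997,.1083])@bx;d=np.hypot(q[2]-.065,.055-xb);print(r,k,q.round(3),"th",(np.arctan2(q[2]-.065,.055-xb)-.005/d).round(3),"rho",d.round(3))
```

```text
8.025 [0.5887054  0.10935663 0.11078317] [ 1.11873684  0.10790562 -0.20277923]
200 225 [0.593 0.081 0.048] th -0.335 rho 0.065
200 290 [0.57  0.127 0.106] th 0.402 rho 0.094
206 225 [0.598 0.081 0.049] th -0.356 rho 0.06
206 290 [0.572 0.127 0.109] th 0.442 rho 0.093
212 225 [0.566 0.091 0.139] th 0.647 rho 0.117
212 290 [0.564 0.123 0.139] th 0.647 rho 0.116
218 225 [0.567 0.091 0.143] th 0.681 rho 0.118
218 290 [0.566 0.123 0.142] th 0.679 rho 0.117
224 225 [0.57  0.091 0.145] th 0.706 rho 0.117
224 290 [0.568 0.123 0.145] th 0.705 rho 0.117
230 225 [0.573 0.092 0.145] th 0.726 rho 0.115
230 290 [0.571 0.123 0.145] th 0.725 rho 0.115
236 225 [0.578 0.091 0.14 ] th 0.727 rho 0.108
236 290 [0.577 0.124 0.139] th 0.724 rho 0.107
242 225 [0.585 0.09  0.134] th 0.725 rho 0.098
242 290 [0.583 0.125 0.134] th 0.726 rho 0.099
248 225 [0.592 0.09  0.127] th 0.724 rho 0.089
248 290 [0.591 0.127 0.127] th 0.723 rho 0.088
```

arm_command(slide=[[-0.6,0,-0.6],[-1.3,0,-1.1],[-2.0,0,-1.6],[-2.7,0,-2.0],[-3.5,0,-2.4]], spin=[0,0,0,0,0])

```text
clock: 8.7
eef_pos: [0.6236, 0.1109, 0.1345]
tool_rot: [-0.022, 1.0, -0.0, -0.0]
ft_force: [2.3, -0.5, -0.1]
grip_width: 0.0
grasp_force: 0.4
```

arm_command(slide=[[-0.5,0,-0.2],[-1.0,0,-0.4],[-1.6,0,-0.6],[-2.2,0,-0.8],[-2.4,0,-1.5]], spin=[0,0,0,0,0])

```text
clock: 9.32
eef_pos: [0.6471, 0.1119, 0.149]
tool_rot: [-0.022, 1.0, -0.0, -0.001]
ft_force: [-0.5, 0.6, -0.4]
grip_width: -0.0
grasp_force: 0.0
```

Run:
```python
from h import *
o=get_obs();print(o["clock"],o["eef_pos"],o["ft_force"])
p=camera("wrist");s=camera("side")
cv2.imwrite("pics/f.png",np.hstack([cv2.resize(p["pixels"],(400,300)),cv2.resize(s["pixels"][80:230,150:350],(400,300))])[...,::-1])
yaw=np.radians(2.5);bx=np.array([np.cos(yaw),np.sin(yaw)])
for r in range(200,262,6):
    for k in (225,):
        q=pt(p,(k,r),r=1);xb=(q[:2]-[.5997,.1083])@bx;d=np.hypot(q[2]-.065,.055-xb);print(r,k,q.round(3),"th",(np.arctan2(q[2]-.065,.055-xb)-.005/d).round(3),"rho",d.round(3))
```

```text
9.325 [0.64710593 0.11189106 0.14904273] [-0.47913849  0.56091282 -0.4198381 ]
200 225 [0.653 0.083 0.082] th 1.096 rho 0.017
206 225 [0.663 0.082 0.068] th 2.121 rho 0.008
212 225 [ 0.698  0.075 -0.002] th -2.193 rho 0.079
218 225 [ 0.705  0.075 -0.001] th -2.267 rho 0.082
224 225 [ 0.713  0.075 -0.001] th -2.334 rho 0.087
230 225 [ 0.721  0.075 -0.002] th -2.389 rho 0.093
236 225 [ 0.728  0.075 -0.001] th -2.446 rho 0.098
242 225 [ 0.736  0.075 -0.001] th -2.494 rho 0.104
248 225 [ 0.744  0.075 -0.001] th -2.538 rho 0.11
254 225 [ 0.751  0.075 -0.001] th -2.58 rho 0.116
260 225 [0.751 0.077 0.013] th -2.686 rho 0.109
```

View pics/f.png

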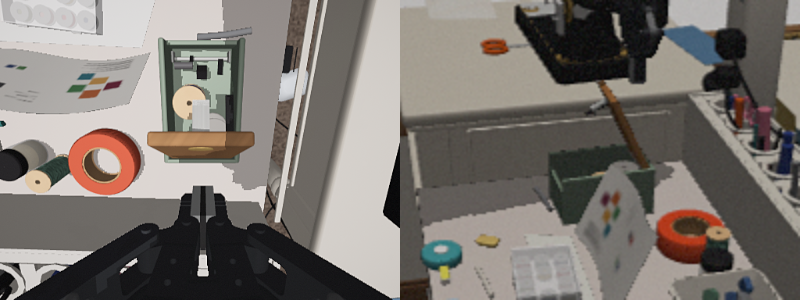

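The lid stands open (wrist (200,140)) and the fingers are clear behind it. I'll rise a little and check both lids before handing in.

arm_command(slide=[[0,0,-1],[0,0,-2],[0,0,-3],[0,0,-3],[0,0,-3]], spin=[0,0,0,0,0])

```text
clock: 10.05
eef_pos: [0.647, 0.1119, 0.1793]
tool_rot: [-0.022, 1.0, -0.0, -0.0]
ft_force: [0.2, -0.7, -0.5]
grip_width: 0.0
grasp_force: 0.0
```

Run:
```python
from h import *
o=get_obs();print(o["clock"],o["eef_pos"],o["ft_force"])
s=camera("side");t=camera("top")
for d in recognise(t,"white_lid")[:1]: print(pt(t,d["centre"]))
p=camera("wrist");yaw=np.radians(2.5);bx=np.array([np.cos(yaw),np.sin(yaw)])
for r in range(150,216,5):
    q=pt(p,(258,r),r=1);xb=(q[:2]-[.5997,.1083])@bx;print(r,q.round(3),np.arctan2(q[2]-.065,.055-xb).round(3))
print(job_done())
```

```text
10.05 [0.64702695 0.11191926 0.17934367] [ 0.22866433 -0.66395268 -0.47948395]
[ 0.43337009 -0.29785251  0.07032096]
150 [0.601 0.109 0.157] 1.042
155 [0.604 0.109 0.158] 1.073
160 [0.604 0.109 0.171] 1.127
165 [0.607 0.109 0.171] 1.152
170 [0.61  0.109 0.173] 1.178
175 [0.615 0.109 0.164] 1.194
180 [0.626 0.11  0.14 ] 1.202
185 [0.638 0.11  0.112] 1.232
190 [0.654 0.111 0.077] 1.504
195 [0.662 0.111 0.068] 2.685
200 [ 0.692  0.112 -0.001] -2.085
205 [ 0.699  0.112 -0.001] -2.157
210 [ 0.705  0.113 -0.001] -2.223
215 [ 0.712  0.113 -0.002] -2.282
the job is handed in; nothing more can be done
None
```

The wooden lid was pressed to the click and let up slowly under the fingertips. It now stands open at about 1.15 rad with the white lid still shut, and the job was handed in at about 10 s; the hand-in call gave no verdict.

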